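# Slide a well plate under the light bridge of a cell imager

## Task

Load the cell imager: push the lidded well plate across the imager's deck with your fingertips, under the low light bridge, until it sits square and snug against both the back stop and the side rail, then take the hand away. Push slowly and keep the plate flat on the deck all the way: do not pick it up or tip it. Keep plate and hand off the bridge, and leave the tube, vial rack, tip box and marker where they are.

Things in the scene. Friction and masses are not known exactly. Their poses are not given: they have to be found in the camera images.
- home (a point): Where the centre of the plate's underside lies when it is fully home; on the imager's level deck, 45 mm above the bench. Axes: +x is the loading direction (in under the bridge), +y points to the side rail, z up.
- imager: Fixed cell imager, white case 235 x 220 x 45 mm with a dark deck on top; origin 45 mm straight below home, same axes. In these axes the deck runs from x = -165 to +70 mm and y = -122 to +98 mm. The -y side of the deck is open, without rail. The plate starts on the deck's -x part, in front of the bridge.
- back_stop (a point): Middle of the foot of the back stop's face, on the deck, 42.8 mm in +x from home, same axes. The stop is an aluminium strip 6 mm high, 8 mm thick, 100 mm long across the deck.
- side_rail (a point): Point at the foot of the side rail's face, on the deck, 63.9 mm in +y from home, same axes. The rail is an aluminium strip 6 mm high and 8 mm wide that runs from 165 mm before (-x) to 50 mm beyond this point.
- bridge: White light bridge fixed across the deck; origin and axes as imager. Its bar is 40 mm deep (x = -20 to +20 mm) and 14 mm thick, its underside 24 mm above the deck (4 mm above the plate's lid), its top 38 mm above the deck. Its legs stand on the deck at y = +74 to +88 mm and y = -80 to -94 mm.
- plate: Loose lidded 24-well plate, white skirt, purple wells: 85.5 mm along its x, 127.8 along its y, 20 mm high, about 0.12 kg. Origin at its underside's centre. Its sides are upright and plain from bottom to lid. Starts off the rail, turned up to 0.2 rad. It slides easily on deck and rail (friction about 0.25). When home, its front 23 mm stick out of the bridge.
- tube: 50 ml tube standing on the bench on the rail side of the imager, blue cap, 35 mm diameter, 112 mm high; origin at the centre of its foot. Leave alone.
- rack: Blue vial rack on the bench on the open side of the imager, 134 x 92 mm, 46 mm high with its vials; origin at the centre of its underside. Leave alone.
- tipbox: Pipette-tip box with yellow top on the bench on the rail side, farther back, 122 x 82 x 54 mm; origin at the centre of its underside. Leave alone.
- marker: White marker pen with red cap lying on the bench in front of the imager, 130 mm along its y, 13 mm thick; origin below its middle. Leave alone.
There are look-alikes about, which are no part of the job. What is shaped like the plate but red is not meant.

How it is judged:
At the end, for the whole second after the job is handed in: The plate rests flat on the deck under the bridge, its centre at most 4 mm short of home in the loading direction and at most 4 mm off the side rail, square to the imager within 0.05 rad, at rest (x of plate in the frame of home between -0.004 and 0.003 m and y of plate in the frame of home between -0.004 and 0.003 m and z of plate in the frame of home between -0.002 and 0.002 m and angle between the x axis of plate and the x axis of home, either way round below 0.05 rad and angle between plate's own z axis and vertical below 0.03 rad and linear speed of plate below 0.01 m/s); the robot touches nothing.
It fails at once if the plate is picked up (more than 6 mm off the deck) or leaves the deck (z of plate in the frame of home above 0.006 m or z of plate in the frame of home below -0.006 m).
It fails at once if the plate is tipped by more than 0.08 rad (angle between plate's own z axis and vertical above 0.08 rad).
It fails at once if the plate is shot along faster than 0.35 m/s (linear speed of plate above 0.35 m/s).
It fails at once if plate or robot bears on the light bridge with more than 4 N (contact force between anything else and bridge above 4 N).
It fails at once if the tube, rack, tip box or marker is moved by more than 15 mm or the tube is tipped (distance of any of tube, rack, tipbox, marker from where it was at the start of the episode above 0.015 m or angle between tube's own z axis and vertical above 0.2 rad).
It also fails if it takes over 54 s, if anything falls off the work surface, if the arm or the gripper's body presses on something with over 40 N, if the wrist force passes 120 N, or if a joint passes its speed limit or range.

## Robot

A 6-joint arm with a two-finger parallel gripper is mounted at the origin on the work surface. World frame = base frame: x ahead of the robot, y to its left, z up, the work surface at z = 0. Lengths are in m, angles in rad, forces in N, time in s.
With the tool pointing down it reaches from about 0.35 to 0.85 m from the base axis. Payload 8.1 kg.
Tool frame: the origin (TCP) lies midway between the tips of the shut fingers; the grasp point (between the pads) lies 19 mm behind it; z points along the fingers, y is the line along which they close (so a half turn about z gives the same grasp; the last joint's range is limited). The gripper opens to 93 mm and grips with 3 to 60 N. Pads are 15 mm wide; open, the fingers measure 128 mm over their backs; the gripper's body (75 mm by 188 mm) begins 65 mm behind the grasp point.
Start: joints at [1.204, 0.13, 1.488, -0, 1.523, -0.085], TCP at [0.167, 0.576, 0.219] pointing down, gripper open.
Joint ranges: [-2.96, 2.96], [-0.89, 2.26], [0.02, 2.5], [-1.34, 4.48], [0, 2.73], [-2.66, 2.66]. Speed limits (rad/s): [2.39, 2.39, 2.79, 3.14, 3.14, 3.14].

## Interface

Orientations are given as a rotation vector (axis times angle).
In Python, from plant import robot, cams gives the robot as it stands. The module is installed in compiled form; this text tells all that it offers.
- The arm moves only by the tool play_rows, never from a script. Its arguments are lists of equal length, an entry for each row: "slide": the shift along the tool's x, y, z scaled (see below), a list of three; "twist": the turn, a rotation vector about the tool's x, y, z scaled (see below), a list of three. A call has exactly 8 rows; each row shifts and turns the commanded pose from where the row before left it, along the tool's axes as they then stand; what a row does not reach is not made up. The controller multiplies each number of a shift by 25 cm and each number of a turn by 60 degrees. A row lasts 1/10 s, in which the tool goes at most 50 mm and 8.59 degrees, less where a joint would pass 70% of its speed; a pose out of reach is approached as far as the arm can. A call with a number of a shift or a turn outside -1 to 1 is refused whole. A call with a gripper value outside its range is refused whole. "fingers" is the closure, from -1 (fully open) to 1 (shut), set as the call begins (left out, the last holds). The fingers move at their own pace and stop on an object; "force" is the grip in N (left out, the last holds). Time passes only in rows, so rows that do not move let the fingers close, or fill a call up. It gives the time, the measured TCP pose, the force, the opening and the grip force at its end, in the units of the state.
- robot.read_state(): the state, without advancing time (a new reading comes with each control period).
- cams.read_camera(name): name is "scene" or "top" or "wrist"; returns (picture, depth): 480x640x3 uint8, red, green, blue; 480x640 float32, m along the optical axis (not along the pixel's ray), 0 where there is no reading.
- cams.get_calibration(name): a dict with "fx", "fy", "cx", "cy" (pixels), "world_from_camera" (4x4, takes a point from camera to world coordinates). Camera axes: x right, y down, z forward; pixel columns grow to the right and rows downward; lengths in m; the calibration is good to about 2 mm. A picture is of the moment at which its call begins: read the wrist's pose just before it. get_calibration takes no time and is no camera call; for the wrist camera it gives the pose at the moment of the call.
- robot.close_job(): hands the job in; it is judged then, once.
The state is a dict: "t": time; "q": joint angles; "dq": joint speeds; "joint_torque": joint torques, N m; "tool_pos": TCP position; "orientation": TCP orientation; "force": force on the tool from outside, world axes, zero at the start; "wrist_torque": the same for the moment, N m; "opening": finger opening in m; "gripper_force": force on a finger pad.
Only numpy, scipy, OpenCV 4.12 (cv2) and the standard library are available. Lean on these libraries where they do the work, as an engineer would, in place of code of your own. Each camera call takes 0.05 s, during which the arm holds its last target. There are 200 camera calls.

## Working session

There is one attempt and no reset: what is moved stays moved. The work goes in short steps, Python scripts to look and compute and a tool call to move; the robot and the scene stay as the last step left them, time stands still between calls to the robot, and variables do not carry over. Pictures are saved under pics/ and viewed, at most 10 in all, crops included, and the job is handed in when it is done.

Besides the shell and the picture viewer there is one more tool, called after "Call:" as name(argument=value, ...), one argument or row to a line, values as JSON. play_rows: Moves the arm, as the interface text tells. Shifts and turns lie within -1 to 1; 1 stands for 25 cm of shift or 60 degrees of turn. Its arguments: {"type":"object","properties":{"slide":{"type":"array"},"twist":{"type":"array"},"fingers":{"type":"number"},"force":{"type":"number"}},"required":["slide","twist"]}

```bash
mkdir -p pics; cat > h.py <<'E'
import numpy as np,cv2
from plant import robot,cams
def snap(n,f):
    im,d=cams.read_camera(n); cv2.imwrite(f'pics/{f}.png',cv2.cvtColor(im,cv2.COLOR_RGB2BGR)); np.save(f'pics/{f}.npy',d); return im,d
def ray(n,u,v,z):
    c=cams.get_calibration(n);T=np.array(c['world_from_camera'])
    r=T[:3,:3]@np.array([(u-c['cx'])/c['fx'],(v-c['cy'])/c['fy'],1]);o=T[:3,3]
    return o+r*(z-o[2])/r[2]
def pt(n,u,v,d):
    c=cams.get_calibration(n);T=np.array(c['world_from_camera']);z=d[v,u]
    return T[:3,:3]@np.array([(u-c['cx'])/c['fx']*z,(v-c['cy'])/c['fy']*z,z])+T[:3,3]
E
python3 - <<'E'
from h import *
for n in('top','scene'):
    snap(n,n+'0'); print(n,np.round(cams.get_calibration(n)['world_from_camera'],3).tolist(),cams.get_calibration(n)['fx'])
print(robot.read_state())
E
```

```text
top [[-0.012, -0.993, 0.117, 0.417], [-0.999, 0.015, 0.03, -0.109], [-0.032, -0.116, -0.993, 1.148], [0.0, 0.0, 0.0, 1.0]] 526.8419042325216
scene [[-0.522, 0.73, -0.442, 1.189], [0.853, 0.441, -0.279, 0.325], [-0.009, -0.522, -0.853, 1.294], [0.0, 0.0, 0.0, 1.0]] 568.8073035595608
{'t': 0.1, 'q': array([ 1.20362033e+00,  1.31112341e-01,  1.48916757e+00,  3.89221379e-05,
        1.52302847e+00, -8.54074941e-02]), 'dq': array([ 8.71195153e-05, -1.61226682e-03, -7.06804447e-04, -1.89740419e-03,
       -1.27056830e-03, -1.07996790e-03]), 'joint_torque': array([ 2.58035754e-03, -5.61338818e+01, -4.93093443e+01,  7.72401458e-02,
        2.90833233e-02, -1.09995685e-04]), 'tool_pos': array([0.16661239, 0.57585617, 0.21767796]), 'orientation': array([-4.41081650e-01, -3.11004630e+00,  2.61228787e-03]), 'force': array([-0.39459873,  0.7670761 , -0.50977353]), 'wrist_torque': array([ 0.0007977 , -0.00812403, -0.02380384]), 'gripper_force': 0.0, 'opening': 0.0929695583348362}
```

View pics/top0.png

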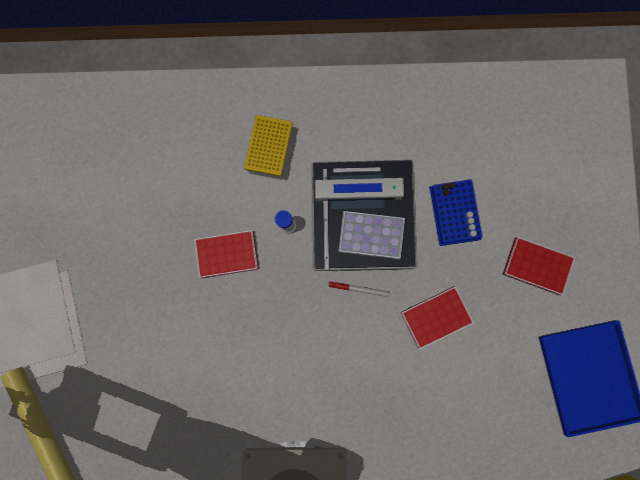

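View pics/scene0.png

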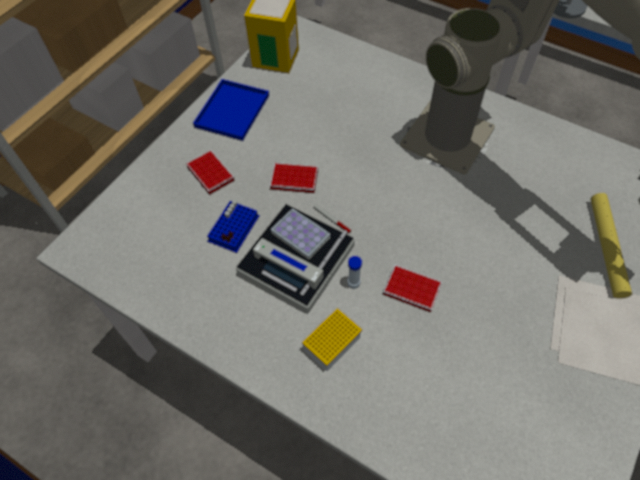

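The purple lidded plate at top-view (372,235) on the dark deck is the one meant. The red look-alikes at (226,254), (437,317) and (539,265) are not. The rail is at column ~326, the bridge at row ~188 and the stop at row ~170. Next I take an enlarged crop to confirm.

```bash
python3 - <<'E'
import cv2
im=cv2.imread('pics/top0.png')[155:300,300:430]
cv2.imwrite('pics/c.png',cv2.resize(im,None,fx=4,fy=4,interpolation=cv2.INTER_CUBIC))
E
```

```text
(no output)
```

View pics/c.png

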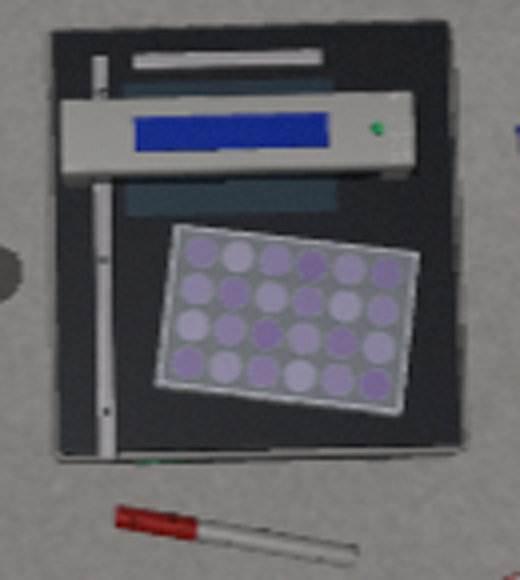

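The crop confirms the purple plate. Lid corners in the crop are (175,226), (419,253), (401,412), (156,385). Deck corners are (53,31), (449,22), (463,447), (57,455). The rail's inner edge runs (108,60) to (116,455), and the stop's face runs (133,69) to (323,65).

```bash
python3 - <<'E'
from h import *
d=np.load('pics/top0.npy')
W=lambda p,z:ray('top',300+(p[0]+.5)/4-.5,155+(p[1]+.5)/4-.5,z)
D=[W(p,.045) for p in[(53,31),(449,22),(463,447),(57,455)]]
P=[W(p,.065) for p in[(175,226),(419,253),(401,412),(156,385)]]
R=[W(p,.051) for p in[(108,60),(116,455)]];S=[W(p,.051) for p in[(133,69),(323,65)]]
n=lambda a:np.linalg.norm(a)
for Q in(D,P):print(np.round(Q,4).tolist(),[round(n(Q[i]-Q[(i+1)%4]),4) for i in range(4)])
print('R',np.round(R,4).tolist(),'S',np.round(S,4).tolist())
ex=(R[0]-R[1]);print('rail ang',np.arctan2(ex[1],ex[0]))
a=D[0]-D[3]+D[1]-D[2];th=np.arctan2(a[1],a[0]);print('deck ang',th)
b=P[0]-P[3]+P[1]-P[2];print('plate ang',np.arctan2(b[1],b[0]))
Rm=np.array([[np.cos(th),-np.sin(th)],[np.sin(th),np.cos(th)]])
c=np.mean(D,0)[:2];home=c+Rm@[.0475,.012];print('home(deck)',home)
for nm,Q in(('P',P),('Pc',[np.mean(P,0)]),('R',R),('S',S),('D',D)):print(nm,np.round([(Rm.T@(q[:2]-home)) for q in Q],4).tolist())
for u,v in((372,235),(360,188),(340,215),(405,230),(316,285)):print(u,v,np.round(pt('top',u,v,d),4))
s=robot.read_state();from scipy.spatial.transform import Rotation as Q;print(Q.from_rotvec(s['orientation']).as_matrix().round(3).tolist())
for p,z in(((119,515),.013),((357,555),.013)):print('mk',W(p,z))
E
```

```text
[[0.7095, -0.0468, 0.045], [0.7101, -0.2584, 0.045], [0.4832, -0.2588, 0.045], [0.4819, -0.0469, 0.045]] [np.float64(0.2116), np.float64(0.2269), np.float64(0.2118), np.float64(0.2275)]
[[0.599, -0.1105, 0.065], [0.5827, -0.2365, 0.065], [0.5004, -0.2249, 0.065], [0.5162, -0.0995, 0.065]] [np.float64(0.127), np.float64(0.0831), np.float64(0.1264), np.float64(0.0836)]
R [[0.6915, -0.0763, 0.051], [0.4812, -0.078, 0.051]] S [[0.6863, -0.0895, 0.051], [0.6865, -0.1903, 0.051]]
rail ang 0.008207638349467281
deck ang 0.0011584989478866255
plate ang -0.13612784889732804
home(deck) [ 0.64368626 -0.14065173]
P [[-0.0446, 0.0302], [-0.0611, -0.0958], [-0.1434, -0.0841], [-0.1275, 0.0413]]
Pc [[-0.0941, -0.0271]]
R [[0.0479, 0.0643], [-0.1624, 0.0628]]
S [[0.0427, 0.0511], [0.0428, -0.0497]]
D [[0.0659, 0.0938], [0.0663, -0.1178], [-0.1606, -0.1179], [-0.1616, 0.0939]]
372 235 [ 0.5483 -0.169   0.0629]
360 188 [ 0.6434 -0.1454  0.0838]
340 215 [ 0.594  -0.1033  0.0466]
405 230 [ 0.5601 -0.2395  0.0444]
316 285 [ 0.4484 -0.0488  0.0012]
[[-0.961, 0.278, -0.001], [0.278, 0.961, -0.002], [0.0, -0.002, -1.0]]
mk [ 0.45116117 -0.07816628  0.013     ]
mk [ 0.42827084 -0.20499768  0.013     ]
```

Call:
play_rows(
  slide=[
    [-0.06,-0.07,0],
    [-0.12,-0.14,0],
    [-0.12,-0.14,0],
    [-0.12,-0.14,0],
    [-0.12,-0.14,0],
    [-0.12,-0.14,0],
    [-0.12,-0.14,0],
    [-0.12,-0.14,0],
  ],
  twist=[
    [0,0,0],
    [0,0,0],
    [0,0,0],
    [0,0,0],
    [0,0,0],
    [0,0,0],
    [0,0,0],
    [0,0,0],
  ],
  fingers=0,
  force=20,
)

```text
t: 0.9
tool_pos: [0.3101, 0.2599, 0.2183]
orientation: [-0.44, -3.111, 0.0]
force: [1.0, -0.1, -0.2]
opening: 0.0468
gripper_force: 0.0
```

Call:
play_rows(
  slide=[
    [-0.12,-0.14,0],
    [-0.12,-0.14,0],
    [-0.12,-0.14,0],
    [-0.12,-0.14,0],
    [-0.12,-0.14,0],
    [-0.12,-0.14,0],
    [-0.12,-0.14,0],
    [-0.12,-0.14,0],
  ],
  twist=[
    [0,0,0],
    [0,0,0],
    [0,0,0],
    [0,0,0],
    [0,0,0],
    [0,0,0],
    [0,0,0],
    [0,0,0],
  ],
)

```text
t: 1.7
tool_pos: [0.4628, -0.076, 0.2184]
orientation: [-0.442, -3.11, -0.0]
force: [0.9, 0.3, 0.1]
opening: 0.0465
gripper_force: 0.0
```

Call:
play_rows(
  slide=[
    [-0.12,-0.14,0],
    [-0.12,-0.14,0],
    [-0.12,-0.14,0],
    [-0.12,-0.14,0],
    [0,0,0],
    [0,0,0],
    [0,0,0],
    [0,0,0],
  ],
  twist=[
    [0,0,0],
    [0,0,0],
    [0,0,0],
    [0,0,0],
    [0,0,0.14],
    [0,0,0.14],
    [0,0,0.14],
    [0,0,0.14],
  ],
)

```text
t: 2.5
tool_pos: [0.5386, -0.2419, 0.2178]
orientation: [-1.33, -2.845, -0.0]
force: [0.1, 1.5, -1.0]
opening: 0.0466
gripper_force: 0.0
```

Call:
play_rows(
  slide=[
    [0,0,0],
    [0,0,0],
    [0,0,0],
    [0,0,0],
    [0,0,0],
    [0,0,0],
    [0,0,0],
    [0,0,0],
  ],
  twist=[
    [0,0,0.14],
    [0,0,0.14],
    [0,0,0.14],
    [0,0,0.14],
    [0,0,0.11],
    [0,0,0],
    [0,0,0],
    [0,0,0],
  ],
)

```text
t: 3.3
tool_pos: [0.5389, -0.2419, 0.2185]
orientation: [-2.217, -2.225, 0.0]
force: [-0.0, -0.9, 0.3]
opening: 0.0465
gripper_force: 0.0
```

Call:
play_rows(
  slide=[
    [-0.09,0.024,0],
    [0,0,0.15],
    [0,0,0.15],
    [0,0,0.15],
    [0,0,0.1],
    [0,0,0.06],
    [0,0,0.04],
    [0,0,0],
  ],
  twist=[
    [0,0,0],
    [0,0,0],
    [0,0,0],
    [0,0,0],
    [0,0,0],
    [0,0,0],
    [0,0,0],
    [0,0,0],
  ],
)

```text
t: 4.1
tool_pos: [0.5446, -0.2642, 0.0554]
orientation: [-2.219, -2.222, 0.001]
force: [0.2, 0.2, 0.4]
opening: 0.0462
gripper_force: 0.0
```

```bash
python3 - <<'E'
from h import *
snap('scene','s1'); im=cv2.imread('pics/s1.png')[150:330,200:380]
cv2.imwrite('pics/s1c.png',cv2.resize(im,None,fx=3,fy=3,interpolation=cv2.INTER_CUBIC));print(robot.read_state()['tool_pos'])
E
```

```text
[ 0.54529091 -0.26456755  0.05664592]
```

View pics/s1c.png

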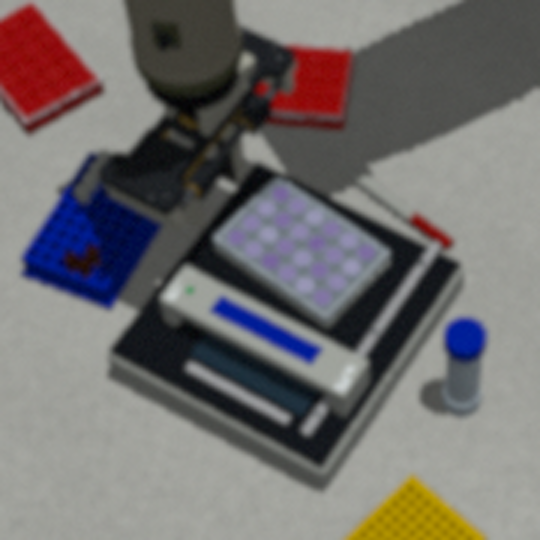

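Fingers are down by the plate's open side (crop ~(230,165)), clear of everything. Now pushing towards the rail.

Call:
play_rows(
  slide=[
    [0.016,0,0],
    [0.016,0,0],
    [0.016,0,0],
    [0.016,0,0],
    [0.016,0,0],
    [0.016,0,0],
    [0.016,0,0],
    [0.016,0,0],
  ],
  twist=[
    [0,0,0],
    [0,0,0],
    [0,0,0],
    [0,0,0],
    [0,0,0],
    [0,0,0],
    [0,0,0],
    [0,0,0],
  ],
)

```text
t: 4.95
tool_pos: [0.545, -0.2321, 0.0562]
orientation: [2.22, 2.222, -0.0]
force: [-0.3, 0.2, -0.1]
opening: 0.0463
gripper_force: 0.2
```

Call:
play_rows(
  slide=[
    [0.012,0,0],
    [0.012,0,0],
    [0.012,0,0],
    [0.008,0,0],
    [0.008,0,0],
    [0.004,0,0],
    [0.004,0,0],
    [0,0,0],
  ],
  twist=[
    [0,0,0],
    [0,0,0],
    [0,0,0],
    [0,0,0],
    [0,0,0],
    [0,0,0],
    [0,0,0],
    [0,0,0],
  ],
)

```text
t: 5.75
tool_pos: [0.5449, -0.2173, 0.0561]
orientation: [-2.22, -2.222, -0.0]
force: [0.4, 1.1, -0.5]
opening: 0.0464
gripper_force: 0.0
```

Call:
play_rows(
  slide=[
    [0.004,0,0],
    [0.004,0,0],
    [0.004,0,0],
    [0.004,0,0],
    [0,0,0],
    [0,0,0],
    [0,0,0],
    [0,0,0],
  ],
  twist=[
    [0,0,0],
    [0,0,0],
    [0,0,0],
    [0,0,0],
    [0,0,0],
    [0,0,0],
    [0,0,0],
    [0,0,0],
  ],
)

```text
t: 6.55
tool_pos: [0.5451, -0.2139, 0.0563]
orientation: [2.22, 2.222, -0.0]
force: [1.0, -5.1, -0.2]
opening: 0.0464
gripper_force: 2.6
```

```bash
python3 - <<'E'
from h import *
snap('top','t1'); im=cv2.imread('pics/t1.png')[155:285,300:430]
cv2.imwrite('pics/t1c.png',cv2.resize(im,None,fx=4,fy=4,interpolation=cv2.INTER_CUBIC))
E
```

```text
(no output)
```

View pics/t1c.png

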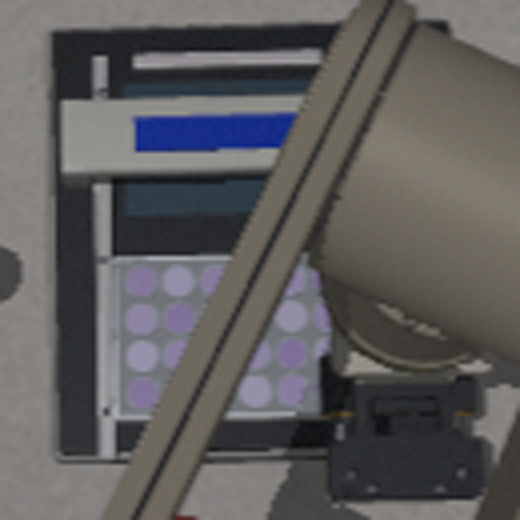

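The plate is square against the rail: left edge at crop column ~112 against the rail, front edge level at row ~257, rear edge at row ~417. Now the hand goes round to the rear.

Call:
play_rows(
  slide=[
    [-0.04,0,0],
    [-0.06,0,0],
    [0,0,-0.13],
    [0,0,-0.13],
    [0,0,-0.14],
    [0.13,-0.1,0],
    [0.13,-0.1,0],
    [0.132,-0.1,0],
  ],
  twist=[
    [0,0,0],
    [0,0,0],
    [0,0,0],
    [0,0,0],
    [0,0,0],
    [0,0,0],
    [0,0,0],
    [0,0,0],
  ],
)

```text
t: 7.4
tool_pos: [0.469, -0.1404, 0.1563]
orientation: [-2.221, -2.221, -0.001]
force: [0.2, 0.1, 0.2]
opening: 0.0463
gripper_force: 0.0
```

Call:
play_rows(
  slide=[
    [0,0,0],
    [0,0,0],
    [0,0,0],
    [0,0,0],
    [0,0,0],
    [0,0,0],
    [0,0,0],
    [0,0,0],
  ],
  twist=[
    [0,0,0.14],
    [0,0,0.14],
    [0,0,0.14],
    [0,0,0.14],
    [0,0,0.14],
    [0,0,0.14],
    [0,0,0.14],
    [0,0,0.14],
  ],
  fingers=-0.5,
)

```text
t: 8.2
tool_pos: [0.4698, -0.1411, 0.1561]
orientation: [-3.081, -0.612, 0.0]
force: [0.3, -0.4, -0.2]
opening: 0.0698
gripper_force: 0.0
```

Call:
play_rows(
  slide=[
    [0,0,0],
    [0,0,0],
    [0,0,0],
    [0,0,0],
    [0,0,0],
    [0,0,0],
    [0,0,0],
    [0,0,0],
  ],
  twist=[
    [0,0,0.14],
    [0,0,0.14],
    [0,0,0.1],
    [0,0,0],
    [0,0,0],
    [0,0,0],
    [0,0,0],
    [0,0,0],
  ],
)

```text
t: 9.0
tool_pos: [0.4699, -0.1405, 0.1561]
orientation: [-3.142, -0.003, 0.0]
force: [0.8, -0.9, 0.3]
opening: 0.0697
gripper_force: 0.0
```

```bash
python3 - <<'E'
from h import *
snap('top','t2'); im=cv2.imread('pics/t2.png')[155:300,300:430]
cv2.imwrite('pics/t2c.png',cv2.resize(im,None,fx=4,fy=4,interpolation=cv2.INTER_CUBIC))
s=robot.read_state();print(s['tool_pos'],s['q'],s['opening'])
for v in(258,417):print(ray('top',300+(180.5)/4-.5,155+(v+.5)/4-.5,.065))
E
```

```text
[ 0.46988047 -0.14046331  0.15615647] [-3.95109495e-01 -1.31437838e-01  1.86488734e+00  5.39919480e-05
  1.40814949e+00  1.17402345e+00] 0.0698041817334688
[ 0.58217107 -0.11288334  0.065     ]
[ 0.49945807 -0.11159457  0.065     ]
```

View pics/t2c.png

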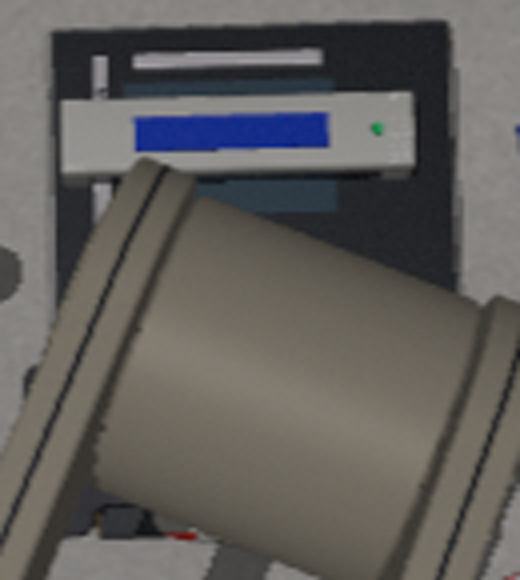

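Call:
play_rows(
  slide=[
    [0,0,0.14],
    [0,0,0.14],
    [0,0,0.08],
    [0,0,0.044],
    [0,0,0],
    [0.012,0,0],
    [0.016,0,0],
    [0.016,0,0],
  ],
  twist=[
    [0,0,0],
    [0,0,0],
    [0,0,0],
    [0,0,0],
    [0,0,0],
    [0,0,0],
    [0,0,0],
    [0,0,0],
  ],
)

```text
t: 9.85
tool_pos: [0.4824, -0.1409, 0.0567]
orientation: [3.141, 0.001, 0.004]
force: [1.7, -0.1, -1.6]
opening: 0.0698
gripper_force: 0.0
```

Call:
play_rows(
  slide=[
    [0.016,0,0],
    [0.016,0,0],
    [0.016,0,0],
    [0.016,0,0],
    [0.016,0,0],
    [0.016,0,0],
    [0.016,0,0],
    [0.016,0,0],
  ],
  twist=[
    [0,0,0],
    [0,0,0],
    [0,0,0],
    [0,0,0],
    [0,0,0],
    [0,0,0],
    [0,0,0],
    [0,0,0],
  ],
)

```text
t: 10.65
tool_pos: [0.5131, -0.1404, 0.055]
orientation: [-3.142, -0.002, 0.0]
force: [-0.6, 0.2, -0.4]
opening: 0.0694
gripper_force: 0.2
```

Call:
play_rows(
  slide=[
    [0.016,0,0],
    [0.016,0,0],
    [0.016,0,0],
    [0.016,0,0],
    [0.016,0,0],
    [0.016,0,0],
    [0.016,0,0],
    [0.016,0,0],
  ],
  twist=[
    [0,0,0],
    [0,0,0],
    [0,0,0],
    [0,0,0],
    [0,0,0],
    [0,0,0],
    [0,0,0],
    [0,0,0],
  ],
)

```text
t: 11.45
tool_pos: [0.5452, -0.1404, 0.0551]
orientation: [3.142, 0.001, -0.0]
force: [0.3, -0.0, 0.6]
opening: 0.0695
gripper_force: 0.2
```

Call:
play_rows(
  slide=[
    [0.016,0,0],
    [0.016,0,0],
    [0.016,0,0],
    [0.016,0,0],
    [0.016,0,0],
    [0.016,0,0],
    [0.016,0,0],
    [0.016,0,0],
  ],
  twist=[
    [0,0,0],
    [0,0,0],
    [0,0,0],
    [0,0,0],
    [0,0,0],
    [0,0,0],
    [0,0,0],
    [0,0,0],
  ],
)

```text
t: 12.25
tool_pos: [0.5772, -0.1404, 0.0551]
orientation: [3.142, 0.001, -0.0]
force: [-0.5, -0.9, -0.3]
opening: 0.0697
gripper_force: 0.2
```

Call:
play_rows(
  slide=[
    [0.008,0,0],
    [0.008,0,0],
    [0.008,0,0],
    [0.008,0,0],
    [0.006,0,0],
    [0.004,0,0],
    [0.004,0,0],
    [0,0,0],
  ],
  twist=[
    [0,0,0],
    [0,0,0],
    [0,0,0],
    [0,0,0],
    [0,0,0],
    [0,0,0],
    [0,0,0],
    [0,0,0],
  ],
)

```text
t: 13.05
tool_pos: [0.5885, -0.1404, 0.0551]
orientation: [3.142, 0.002, 0.0]
force: [0.4, 0.7, -0.2]
opening: 0.0698
gripper_force: 0.0
```

Call:
play_rows(
  slide=[
    [0.004,0,0],
    [0.004,0,0],
    [0.004,0,0],
    [0.004,0,0],
    [0,0,0],
    [0,0,0],
    [0,0,0],
    [0,0,0],
  ],
  twist=[
    [0,0,0],
    [0,0,0],
    [0,0,0],
    [0,0,0],
    [0,0,0],
    [0,0,0],
    [0,0,0],
    [0,0,0],
  ],
)

```text
t: 13.85
tool_pos: [0.5924, -0.1404, 0.0552]
orientation: [-3.142, -0.001, -0.0]
force: [-0.1, 0.0, 0.0]
opening: 0.0698
gripper_force: 0.0
```

Call:
play_rows(
  slide=[
    [0.004,0,0],
    [0.004,0,0],
    [0.004,0,0],
    [0,0,0],
    [0,0,0],
    [0,0,0],
    [0,0,0],
    [0,0,0],
  ],
  twist=[
    [0,0,0],
    [0,0,0],
    [0,0,0],
    [0,0,0],
    [0,0,0],
    [0,0,0],
    [0,0,0],
    [0,0,0],
  ],
)

```text
t: 14.65
tool_pos: [0.5927, -0.1405, 0.055]
orientation: [-3.141, -0.002, 0.009]
force: [-14.8, -1.9, 9.9]
opening: 0.0699
gripper_force: 7.2
```

Call:
play_rows(
  slide=[
    [-0.01,0,0],
    [-0.03,0,0],
    [-0.06,0,0],
    [-0.1,0,0],
    [-0.1,0,0],
    [-0.1,0,0],
    [0,0,-0.15],
    [0,0,-0.15],
  ],
  twist=[
    [0,0,0],
    [0,0,0],
    [0,0,0],
    [0,0,0],
    [0,0,0],
    [0,0,0],
    [0,0,0],
    [0,0,0],
  ],
)

```text
t: 15.45
tool_pos: [0.4927, -0.1397, 0.129]
orientation: [-3.14, -0.001, 0.006]
force: [0.7, -0.0, -0.1]
opening: 0.0697
gripper_force: 0.0
```

Call:
play_rows(
  slide=[
    [0,0,-0.15],
    [0,0.18,-0.05],
    [0,0.18,0],
    [0,0.18,0],
    [0,0.18,0],
    [0,0.18,0],
    [0,0,0],
    [0,0,0],
  ],
  twist=[
    [0,0,0],
    [0,0,0],
    [0,0,0],
    [0,0,0],
    [0,0,0],
    [0,0,0],
    [0,0,0],
    [0,0,0],
  ],
)

```text
t: 16.25
tool_pos: [0.495, -0.3661, 0.1796]
orientation: [-3.141, 0.002, 0.0]
force: [-0.2, 0.6, -0.8]
opening: 0.0699
gripper_force: 0.0
```

```bash
python3 - <<'E'
from h import *
snap('top','t3'); im=cv2.imread('pics/t3.png')[155:285,300:430]
cv2.imwrite('pics/t3c.png',cv2.resize(im,None,fx=4.5,fy=4.5,interpolation=cv2.INTER_CUBIC))
print(robot.read_state()['tool_pos'])
E
```

```text
[ 0.49535637 -0.36511939  0.17980672]
```

View pics/t3c.png

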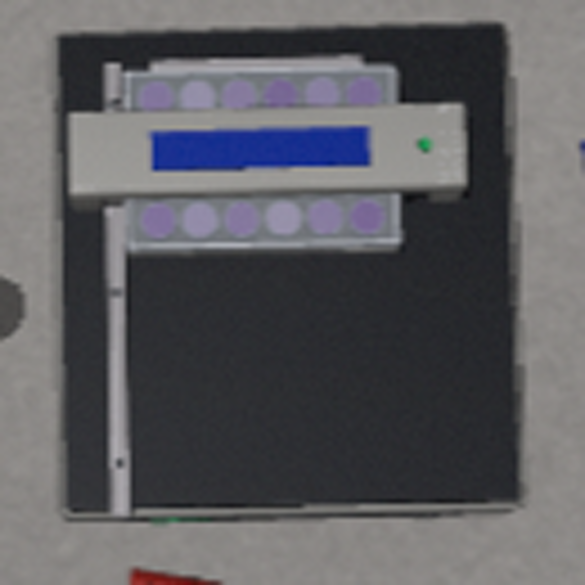

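The plate sits under the bridge: left edge at column ~126 beside the rail, front edge at row ~67 by the stop, rear edge at row ~246. I check the gaps with numbers.

```bash
python3 - <<'E'
from h import *
W=lambda p,z:np.round(ray('top',300+(p[0]+.5)/4.5-.5,155+(p[1]+.5)/4.5-.5,z)[:2],4)
print('lid',[W(p,.065) for p in[(125,72),(397,66),(402,243),(128,248)]])
print('rail',[W(p,.051) for p in[(122,70),(127,245),(131,510)]])
im=cv2.imread('pics/t3.png',0)
for v in(172,206,208):print(v,im[v,320:334])
for u in(340,360,375):print(u,im[164:178,u],im[202:214,u])
print(im[215:217,320:334])
E
```

```text
lid [array([ 0.6858, -0.0783]), array([ 0.6862, -0.205 ]), array([ 0.6027, -0.2052]), array([ 0.6025, -0.0787])]
rail [array([ 0.6903, -0.0765]), array([ 0.6064, -0.0779]), array([ 0.4821, -0.0782])]
172 [ 40  39  49 109 145 147 124 115 146 119 118 118 118 119]
206 [ 44  46  44  86 132 149 152 144 128 128 118 121 124 124]
208 [ 46  41  42  84 133 147 152 148 134 138 119 120 117 115]
340 [ 37  37  36  35 109 147 161 146 117 117 130 138 141 137] [130 133 133 129 121 117 117 162 111  76  46  42]
360 [ 34  35  38  46 139 147 170 119 116 120 114 113 111 113] [148 148 148 147 136 117 131 152  86  55  44  42]
375 [ 31  36  35  98 144 154 152 118 115 119 120 127 126 123] [127 130 130 131 124 118 146 130  81  49  41  40]
[[ 45  45  43  83 131 149 152 124  37  45  46  43  45  45]
 [ 46  45  46  82 130 150 152 123  36  45  43  45  48  46]]
```

```bash
python3 -c "
from plant import robot
print(robot.close_job())"
```

```text
the job is handed in; nothing more can be done
None
```

I handed the job in with the plate flat under the bridge, about 1 mm off home by the last top-camera measurement, square against the back stop and side rail, and the hand clear; no verdict came back.

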